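# Seat a stamp blank and clamp it with a squeeze-grip bar clamp

### The arm

A 7-joint arm with a two-finger parallel gripper is mounted at the origin on the work surface; the furniture and walls round the work are solid. World frame = base frame: x ahead of the robot, y to its left, z up, the work surface at z = 0. Lengths are in m, angles in rad, forces in N, time in s.
With the tool pointing down it reaches from about 0.4 to 0.85 m from the base axis. Payload 6.9 kg.
Tool frame: the origin (TCP) lies at the very end of the fingers, on their centre line; the grasp point (between the pads) lies 19 mm behind it; z points along the fingers, y is the line along which they close (so a half turn about z gives the same grasp; the last joint's range is limited). The gripper opens to 85 mm and grips with 20 to 120 N. Pads are 22 mm wide; open, the fingers measure 114 mm over their backs; the gripper's body (76 mm by 85 mm) begins 54 mm behind the grasp point. The pads swing forward as they close: fully open they stand 13 mm farther back than shut.
Start: joints at [-1.208, 0.507, -0.238, 1.5, 0.126, 1.149, -0.155], TCP at [0.159, 0.604, 0.203] pointing down, gripper open.
Joint ranges: [-3.08, 3.08], [-0.24, 2.05], [-1.43, 1.35], [0, 2.5], [-1.52, 4.66], [0.17, 1.96], [-2.89, 2.89]. Speed limits (rad/s): [2.39, 2.39, 3.14, 3.14, 3.14, 3.14, 3.14].

### API

Orientations are given as a rotation vector (axis times angle).
In Python, from rig import r, eyes, close_job gives the robot as it stands. The module is installed in compiled form; this text tells all that it offers.
- The arm moves only by the tool drive_tool, never from a script. Its arguments are lists of equal length, an entry for each row: "dp": the shift along the tool's x, y, z in cm, a list of three; "rotation": the turn, a rotation vector about the tool's x, y, z in rad, a list of three; "claw": the closure, from 0 (fully open) to 1 (shut). In form: {"dp": [[dx, dy, dz], ...], "rotation": [[ax, ay, az], ...], "claw": [claw, ...]}. A call has 1 to 12 rows; each row shifts and turns the commanded pose from where the row before left it, along the tool's axes as they then stand; what a row does not reach is not made up. A row lasts 1/8 s, in which the tool goes at most 62.5 mm and 10.7 degrees, less where a joint would pass 70% of its speed; a pose out of reach is approached as far as the arm can. A call with a gripper value outside its range is refused whole. The fingers move at their own pace and stop on an object; "squeeze" is the grip in N (left out, the last holds). Time passes only in rows, so rows that do not move let the fingers close. It gives the time, the measured TCP pose, the force, the opening and the grip force at its end, in the units of the state.
- r.get_obs(): the state, without advancing time (a new reading comes with each control period).
- eyes.capture(name): name is "scene" or "top" or "wrist"; returns a dict with "image" (480x640x3 uint8, red, green, blue), "range_z" (480x640 float32, m along the optical axis (not along the pixel's ray), 0 where there is no reading), "intrinsics" (3x3 intrinsics, pixels), "view" (4x4, takes a point from world to camera coordinates). Camera axes: x right, y up, looking along -z (the intrinsics and any distortion apply to the point x, -y, -z); pixel columns grow to the right and rows downward; lengths in m; the calibration is good to about 2 mm. A picture is of the moment at which its call begins.
- close_job(): hands the job in; it is judged then, once.
The state is a dict: "time_s": time; "joints": joint angles; "qvel": joint speeds; "effort": joint torques, N m; "position": TCP position; "orientation": TCP orientation; "contact_force": force on the tool from outside, world axes, zero at the start; "moment": the same for the moment, N m; "opening": finger opening in m; "grip_force": force on a finger pad.
Only numpy, scipy, OpenCV 4.12 (cv2) and the standard library are available. Lean on these libraries where they do the work, as an engineer would, in place of code of your own. Each camera call takes 0.05 s, during which the arm holds its last target. There are 200 camera calls.

### The job

Plug the wooden stamp blank's square foot fully down into the square socket of the bar clamp. Then pump the clamp's two orange levers (squeeze, let them spring open, squeeze again) until the nose of the jaw bears on the blank and is pushed roughly half way into its spring; move the jaw only with the levers, never push its nose to the stop, and leave the other things on the desk alone. Finish while still holding the levers squeezed, the nose pressed on the seated blank.

Things in the scene. Friction and masses are not known exactly. Their poses are not given: they have to be found in the camera images.
- stamp_blank: loose wooden stamp blank, 120 g or so, standing upright on its foot. From below: pale square foot 24 mm wide and 15 mm high (tapered at the tip), dark square body 44x44x24 mm, brown square grip 22x22 mm and 34 mm high; 73 mm high in all. Origin at the centre of the foot's underside, z up, x and y along its sides; a quarter turn makes no difference
- blank_grip (a point): centre line of the blank's grip, 58 mm above its underside: take it here across two flat sides (22 mm)
- blank_shoulder (a point): centre of the underside of the blank's dark body (15 mm above the foot's underside), which rests on the clamp's base when the foot is fully plugged in
- clamp: grey clamp base 235x90x20 mm, screwed to the desk, origin at its underside; its x axis runs along the bar in the direction in which the jaw advances, z up. The base reaches from x = -125 mm to +110 mm. Black housing 64x56 mm, 68 mm high, centred at x = -85 mm. A steel fixed jaw 13 mm high stands on the base 1.8 mm beyond the seated blank (from x = 83.8 mm)
- socket (a point): centre of the mouth of the square socket in the clamp's base, at the base's top face (x = +60 mm, 20 mm above the desk); hole 27 mm wide, 17 mm deep, bevelled mouth, sides along the clamp's x and y axes. Frame axes as the clamp's
- lever_grip (a point): point midway between the two upright orange levers at the height to squeeze them, 122 mm above the desk (x = -85 mm on the clamp). Each lever is a bar 9 mm thick and 22 mm wide, hinged 62 mm above the desk, tops at about 139 mm; at rest their outer faces at this height are 66 mm apart, fully squeezed 38 mm; they move towards each other along the clamp's x axis, alike, as they are geared together. They spring open by themselves (about 2 to 3 N a lever)
- lever_a (a joint): squeeze of the levers (rad): 0 open, 0.24 fully squeezed. A pawl then drives the jaw bar forward by up to 20 mm (83 mm per rad); it catches one of the bar's teeth, 5 mm apart, so the first 0 to 5 mm of a stroke may be idle. When the levers open, the bar stays (friction about 3 N), but there is no lock: once the nose bears on the blank, letting go lets it spring out to under 2 mm
- jaw_travel (a joint): forward travel of the toothed bar with the jaw (m), starts between 0 and 0.024. With the nose out, its tip reaches the seated blank at about 0.050 (0.052 if the blank sits against the far side of the socket)
- nose (a joint): how far the sprung nose (black tip on a yellow stem, in front of the jaw's black block) is pressed in (m): 0 free, 0.015 at its stop. Spring of 1 N per mm plus 1 N, so half way is about 8 N
- nose_tip (a point): centre of the nose's front face, 28 mm above the desk; disc 14 mm across
- push_bar: the toothed steel bar 12 mm wide with the jaw's black block (34 mm wide) and the nose: to be moved only by the levers
- mug: white mug, 91 mm high, at the back of the desk; not to be disturbed
- ink_bottle: blue ink bottle with a dark cap, 73 mm high, at the back of the desk; not to be disturbed
- glue_stick: glue stick standing upright, 90 mm high, at the back of the desk; not to be disturbed
Mind the look-alikes: they are no part of the job. Of the things that look like the stamp_blank, take the one that is nearest to the robot's base at the start.

How it is judged:
By the outcome, as a careful person would: the job done as asked, in the order asked, and still so for the second after the job is handed in, while the arm keeps its last pose, push and grip.
It also fails if it takes over 58 s, if anything falls off the work surface, if the arm or the gripper's body presses on something with over 40 N, if the wrist force passes 120 N, or if a joint passes its speed limit or range.

## Working session

There is one attempt and no reset: what is moved stays moved. The work goes in short steps, Python scripts to look and compute and a tool call to move; the robot and the scene stay as the last step left them, time stands still between calls to the robot, and variables do not carry over. Pictures are saved under pics/ and viewed, at most 10 in all, crops included, and the job is handed in when it is done.

Besides the shell and the picture viewer there is one more tool, called after ">>>" by a JSON object that holds its "fn" and its "kwargs", one argument or row to a line. drive_tool: Moves the arm, as the interface text tells. Its arguments: {"type":"object","properties":{"dp":{"type":"array"},"rotation":{"type":"array"},"claw":{"type":"array"},"squeeze":{"type":"number"}},"required":["dp","rotation","claw"]}

```bash
mkdir -p pics; python3 - <<'E'
from rig import r, eyes
import numpy as np, cv2
print(r.get_obs())
for n in ("top","scene"):
    c=eyes.capture(n); cv2.imwrite(f"pics/{n}0.png",c["image"][...,::-1]); np.savez(f"{n}0.npz",**c); print(c["intrinsics"],c["view"])
E
```

```text
{'time_s': 0.0, 'joints': array([-1.2075091 ,  0.50834819, -0.23749851,  1.50113384,  0.12571699,
        1.14893445, -0.15482261]), 'qvel': array([-0.00043852, -0.00034735, -0.00080761, -0.00036122, -0.00020534,
       -0.0021443 , -0.00075539]), 'effort': array([-9.66428088e-04, -6.20589066e+01, -2.18698516e+00, -2.49659783e+01,
        1.26368375e-02,  1.18548190e-02, -2.77781152e-05]), 'position': array([0.15929266, 0.60377419, 0.20252206]), 'orientation': array([-4.03821904e-01, -3.11535806e+00,  2.86778076e-03]), 'contact_force': array([ 1.07948465,  0.36618237, -0.15907488]), 'moment': array([0.04187595, 0.02333278, 0.00396998]), 'grip_force': 0.0, 'opening': 0.08550336631044164}
[[469.73565269   0.         322.67626733]
 [  0.         469.73565269 238.06234758]
 [  0.           0.           1.        ]] [[-0.01473006 -0.99982835  0.0112382   0.12147239]
 [ 0.99971105 -0.01451295  0.01916242 -0.56012288]
 [-0.01899603  0.01151722  0.99975322 -0.94790235]
 [ 0.          0.          0.          1.        ]]
[[534.37497959   0.         324.45311271]
 [  0.         534.37497959 241.98679363]
 [  0.           0.           1.        ]] [[ 0.62557662 -0.78007039  0.01200307 -0.26172648]
 [ 0.39534781  0.3302373   0.85711343 -0.35098124]
 [-0.67257268 -0.53144473  0.51498785 -0.53912097]
 [ 0.          0.          0.          1.        ]]
```

View pics/top0.png

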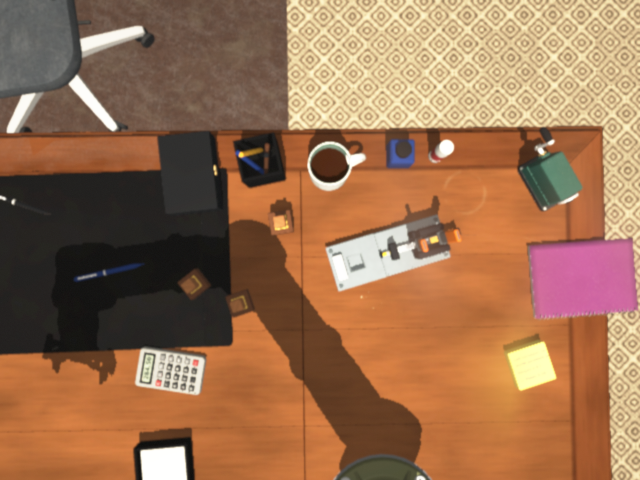

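View pics/scene0.png

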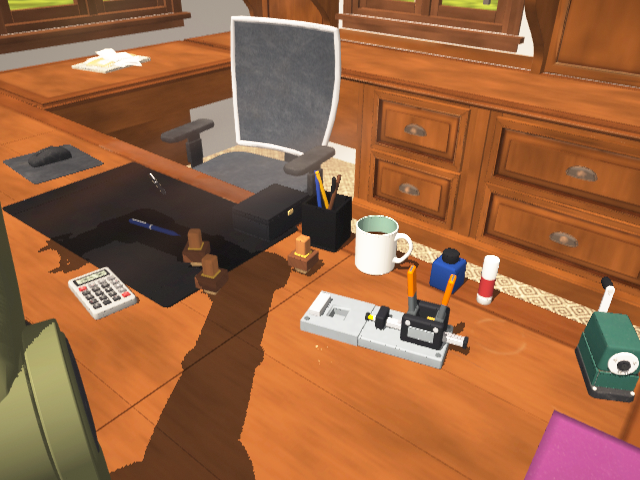

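The top view shows three blanks at about (238,302), (193,284) and (282,220), and the clamp at (390,252) with its socket at left (355,262) and levers at about (440,240). The blank nearest to the base (383,515) is the one at (238,302). The scene view shows the same layout, with the mug, bottle and glue stick behind the clamp.

```bash
cat > h.py <<'E'
import numpy as np, cv2
def cloud(c):
    K,V,d=c["intrinsics"],c["view"],c["range_z"]
    v,u=np.mgrid[:480,:640]
    p=np.stack([(u-K[0,2])/K[0,0]*d,-(v-K[1,2])/K[1,1]*d,-d],-1)
    return (p-V[:3,3])@V[:3,:3]
def ray(c,u,v,z):
    K,V=c["intrinsics"],c["view"]
    d=np.array([(u-K[0,2])/K[0,0],-(v-K[1,2])/K[1,1],-1])@V[:3,:3]; o=-V[:3,3]@V[:3,:3]
    return o+d*(z-o[2])/d[2]
def rect(c,m,z):
    "min-area rect of mask, in world xy at height z"
    n,l,s,ce=cv2.connectedComponentsWithStats(m.astype(np.uint8)); k=1+np.argmax(s[1:,4])
    vv,uu=np.nonzero(l==k); P=np.array([ray(c,u,v,z)[:2] for u,v in zip(uu,vv)])
    (x,y),(w,h),a=cv2.minAreaRect((P*1000).astype(np.float32)); return len(uu),np.round([x,y,w,h,a],1),P.mean(0)*1000
E
python3 - <<'E'
from h import *
c=dict(np.load("top0.npz")); P=cloud(c); Z=P[...,2]
def box(u0,v0,u1,v1):
    m=np.zeros((480,640),bool); m[v0:v1,u0:u1]=1; return m
for n,b in dict(near=(222,285,258,320),mid=(176,266,212,300),far=(265,203,298,240)).items():
    B=box(*b)
    print(n,Z[B].min(),Z[B].max())
    print(" grip",rect(c,B&(Z>.06),.073)); print(" body",rect(c,B&(Z>.028)&(Z<.05),.039), " all",rect(c,B&(Z>.028),.039))
B=box(315,205,470,300)
print("base",rect(c,B&(Z>.013)&(Z<.15),.02)); 
print("base only",rect(c,B&(Z>.013)&(Z<.027),.02))
print("house",rect(c,B&(Z>.055)&(Z<.075),.068)); print("lev",rect(c,B&(Z>.1),.139), Z[B].max())
im=c["image"]
a=cv2.resize(im[195:310,310:475],None,fx=4.5,fy=4.5,interpolation=cv2.INTER_CUBIC)
cv2.imwrite("pics/a.png",a[...,::-1])
# other objects
for n,b in dict(mug=(300,135,370,195),ink=(380,135,420,170),glue=(425,135,460,168)).items():
    print(n,rect(c,box(*b)&(Z>.05)&(Z<.12),.08))
E
```

```text
near -0.003301202690788194 0.95703660608704
 grip (151, array([436.5, 277.4,  22.5,  23.6,  17.5]), array([436.5315368 , 277.43559495]))
 body (372, array([436.1, 277.7,  44.2,  46. ,  17.8]), array([437.60995453, 275.89034129]))  all (538, array([436.1, 277.7,  44.2,  46. ,  17.8]), array([436.19666242, 277.86834314]))
mid -0.0008942892041161768 0.95703660608704
 grip (167, array([475.3, 365.7,  23.4,  25.8,  33. ]), array([475.38799061, 365.67279295]))
 body (379, array([475.3, 366.5,  45. ,  47.4,  37.9]), array([476.15466324, 363.14013721]))  all (563, array([475.3, 366.5,  45. ,  47.4,  37.9]), array([475.13185607, 366.62047458]))
far -0.002997600168451383 0.95703660608704
 grip (142, array([592.8, 195.3,  22.6,  23.5,   8.7]), array([592.71819092, 195.78290738]))
 body (366, array([592.9, 196.1,  44.4,  44.3,   8.7]), array([592.63699849, 195.36254737]))  all (516, array([592.9, 196.1,  44.4,  44.3,   8.7]), array([593.11193608, 196.23665579]))
base (5323, array([535.1, -31.8,  90.1, 267.6,  16. ]), array([532.53608007, -23.32001958]))
base only (3524, array([530.5, -15.8,  90.1, 234.2,  16. ]), array([527.1166996 ,  -1.16636232]))
house (628, array([551.8, -89. ,  58.5,  65.2,  15.7]), array([552.29035084, -90.03454998]))
lev (169, array([ 559.3, -112.5,   22.3,   24.4,   10.4]), array([ 559.57082865, -112.6067343 ])) 0.95703660608704
mug (1654, array([703.3,  94.7,  82.2, 100. ,  46.8]), array([698.06748179,  97.08932973]))
ink (601, array([719.9, -36.4,  47.1,  45.2,  89.3]), array([720.57639108, -36.95600496]))
glue (239, array([ 724.2, -115. ,   25.9,   38.2,   36. ]), array([ 724.24952412, -115.16259137]))
```

View pics/a.png

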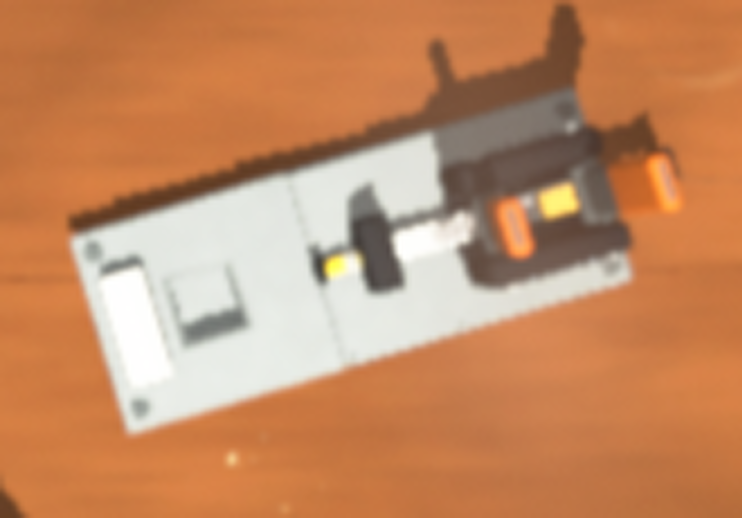

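The crop shows the socket at about (356,262) in the full image, and the fixed jaw at left. The nose tip is near (380,253), and the levers stand at (424,245) and (457,235), closing along the clamp's x axis.

```bash
cat >> h.py <<'E'
from scipy.spatial.transform import Rotation as R
a=np.radians(16); ux=np.array([-np.sin(a),np.cos(a)]); uy=np.array([-ux[1],ux[0]]); O=np.array([528.4,-8.6])
def to(x,y,z,yaw):
    "tool-axis shift (cm) and z-turn (rad) to target in mm, tool y at world yaw deg"
    from rig import r
    o=r.get_obs(); M=R.from_rotvec(o["orientation"]).as_matrix(); p=o["position"]*1000
    d=M.T@(np.array([x,y,z])-p)/10; cy=np.degrees(np.arctan2(M[1,1],M[0,1]))
    dy=(yaw-cy+90)%180-90
    print("pos",p.round(1),"tilt",np.round(np.degrees(M[:2,2]),2),"yaw",cy.round(2),"shift cm",d.round(2),"turn",np.round(-np.radians(dy),3),"F",o["contact_force"].round(1),"open",round(o["opening"]*1000,1),"grip",round(o["grip_force"],1),"t",o["time_s"])
E
python3 - <<'E'
from h import *
c=dict(np.load("top0.npz"))
print(ray(c,355.8,262.3,.02)*1000, O+60*ux, O-85*ux)
to(436.5,277.6,203,107.6)
E
```

```text
[512.23331712  48.08106467  20.        ] [511.86175865  49.07570176] [551.82917524 -90.30724415]
pos [159.3 603.8 202.6] tilt [-0.02 -0.09] yaw 75.23 shift cm [-35.12 -24.48   0.  ] turn -0.565 F [-0.7 -1.9 -0.5] open 85.6 grip 0.0 t 0.1
```

>>> {"fn": "drive_tool", "kwargs": {
  "dp": [
    [-2.93,-2.04,0],
    [-2.93,-2.04,0],
    [-2.93,-2.04,0],
    [-2.93,-2.04,0],
    [-2.93,-2.04,0],
    [-2.93,-2.04,0],
    [-2.93,-2.04,0],
    [-2.93,-2.04,0],
    [-2.93,-2.04,0],
    [-2.93,-2.04,0],
    [-2.93,-2.04,0],
    [-2.93,-2.04,0]
  ],
  "rotation": [
    [0,0,0],
    [0,0,0],
    [0,0,0],
    [0,0,0],
    [0,0,0],
    [0,0,0],
    [0,0,0],
    [0,0,0],
    [0,0,0],
    [0,0,0],
    [0,0,0],
    [0,0,0]
  ],
  "claw": [0,0,0,0,0,0,0,0,0,0,0,0],
  "squeeze": 40
}}

```text
time_s: 1.6
position: [0.4374, 0.2769, 0.2031]
orientation: [-0.404, -3.115, 0.001]
contact_force: [1.0, 0.3, 0.1]
opening: 0.0854
grip_force: 0.0
```

>>> {"fn": "drive_tool", "kwargs": {
  "dp": [
    [0,0,0],
    [0,0,0],
    [0,0,0],
    [0,0,0],
    [0,0,0],
    [0,0,0]
  ],
  "rotation": [
    [0,0,-0.141],
    [0,0,-0.141],
    [0,0,-0.141],
    [0,0,-0.141],
    [0,0,0],
    [0,0,0]
  ],
  "claw": [0,0,0,0,0,0]
}}

```text
time_s: 2.35
position: [0.4369, 0.2778, 0.2032]
orientation: [0.474, -3.105, 0.0]
contact_force: [0.5, 0.1, 0.2]
opening: 0.0854
grip_force: 0.0
```

```bash
python3 - <<'E'
from h import *
to(436.5,277.6,44,107.6)
from rig import eyes
c=eyes.capture("wrist"); cv2.imwrite("pics/w1.png",c["image"][...,::-1]); np.savez("w1.npz",**c)
P=cloud(c);Z=P[...,2];D=np.hypot(P[...,0]-.4365,P[...,1]-.2776)
print(rect(c,(Z>.06)&(Z<.085)&(D<.045),.073),rect(c,(Z>.028)&(Z<.05)&(D<.045),.039))
E
```

```text
pos [436.9 277.8 203.2] tilt [-0.02 -0.01] yaw 107.36 shift cm [ 3.000e-02 -1.000e-02  1.592e+01] turn -0.004 F [0.5 0.1 0.2] open 85.4 grip 0.0 t 2.35
(670, array([433.7, 276.7,  22.9,  21.7,  17.4]), array([433.59217658, 276.70788306])) (1384, array([434.3, 276.6,  44.8,  43.2,  18.3]), array([430.76384405, 275.71265117]))
```

View pics/w1.png

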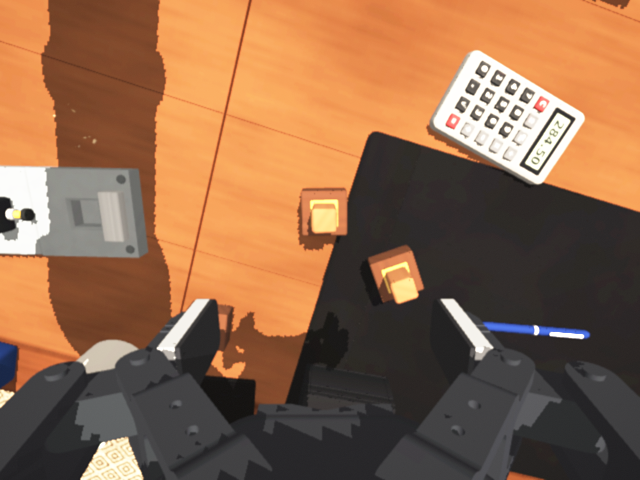

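The wrist view shows the target blank at (323,212), the second one at (398,275), and the clamp socket at (88,213). The grasp axes line up with the blank's sides.

>>> {"fn": "drive_tool", "kwargs": {
  "dp": [
    [0.15,0,3],
    [0,0,3],
    [0,0,3],
    [0,0,3],
    [0,0,2],
    [0,0,1.1],
    [0,0,1],
    [0,0,0],
    [0,0,0],
    [0,0,0],
    [0,0,0],
    [0,0,0]
  ],
  "rotation": [
    [0,0,-0.004],
    [0,0,0],
    [0,0,0],
    [0,0,0],
    [0,0,0],
    [0,0,0],
    [0,0,0],
    [0,0,0],
    [0,0,0],
    [0,0,0],
    [0,0,0],
    [0,0,0]
  ],
  "claw": [0,0,0,0,0,0,0,0,0.5,1,1,1],
  "squeeze": 40
}}

```text
time_s: 3.9
position: [0.4359, 0.2777, 0.0428]
orientation: [-0.485, 3.103, 0.0]
contact_force: [-0.4, -0.8, 3.0]
opening: 0.02
grip_force: 39.0
```

>>> {"fn": "drive_tool", "kwargs": {
  "dp": [
    [0,0,0],
    [0,0,0],
    [0,0,0],
    [0,0,0]
  ],
  "rotation": [
    [0,0,0],
    [0,0,0],
    [0,0,0],
    [0,0,0]
  ],
  "claw": [1,1,1,1]
}}

```text
time_s: 4.4
position: [0.4359, 0.2777, 0.0428]
orientation: [-0.485, 3.103, 0.0]
contact_force: [-0.1, -0.4, 5.7]
opening: 0.0201
grip_force: 39.2
```

>>> {"fn": "drive_tool", "kwargs": {
  "dp": [
    [0,0,-0.5],
    [0,0,-1.5],
    [0,0,-3],
    [0,0,-3],
    [0,0,-3],
    [0,0,0],
    [0,0,0]
  ],
  "rotation": [
    [0,0,0],
    [0,0,0],
    [0,0,0],
    [0,0,0],
    [0,0,0],
    [0,0,0],
    [0,0,0]
  ],
  "claw": [1,1,1,1,1,1,1]
}}

```text
time_s: 5.28
position: [0.4352, 0.2772, 0.1523]
orientation: [0.485, -3.104, 0.0]
contact_force: [-1.0, -0.7, -1.5]
opening: 0.0199
grip_force: 39.3
```

```bash
python3 - <<'E'
from h import *
from rig import eyes
p=O+60*ux
to(p[0],p[1],150,106)
c=eyes.capture("wrist"); cv2.imwrite("pics/w2.png",c["image"][...,::-1]); np.savez("w2.npz",**c)
P=cloud(c);Z=P[...,2]; X=P[...,:2]*1000-O; cx=X@ux; cy=X@uy
m=(abs(Z-.02)<.007)&(cx>5)&(cx<125)&(abs(cy)<60)
print("clamp end",rect(c,m,.02))
D=np.hypot(P[...,0]-.436,P[...,1]-.278)
b=(D<.05)&(Z>.1)&(Z<.17); print(np.percentile(Z[b],[1,10,25,50,75,99]) if b.any() else 0)
E
```

```text
pos [435.2 277.2 152.3] tilt [-0.01 -0.02] yaw 107.77 shift cm [ -0.34 -24.06   0.23] turn 0.031 F [-1.  -0.7 -1.5] open 19.9 grip 39.3 t 5.275
clamp end (8558, array([510.4,  49.8,  90.7, 103.8,  15.9]), array([509.70094015,  50.40827257]))
[0.12838693 0.13986067 0.14764116 0.14851487 0.1494754  0.1689288 ]
```

View pics/w2.png

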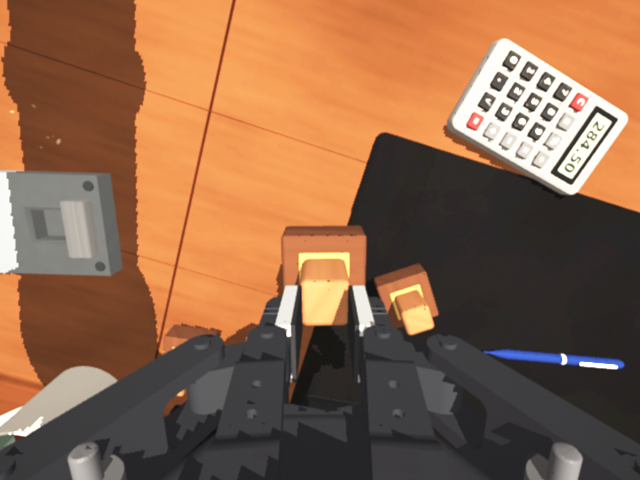

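The blank is held upright, at about (323,275). The socket is at (45,222), with the fixed jaw beside it. Next I move over the socket.

>>> {"fn": "drive_tool", "kwargs": {
  "dp": [
    [0,-1.5,0],
    [0,-3,0],
    [-0.34,-3,0],
    [0,-3,0],
    [0,-3,0],
    [0,-3,0],
    [0,-3,0],
    [0,-3,0],
    [0,-1.56,0],
    [0,0,0],
    [0,0,0]
  ],
  "rotation": [
    [0,0,0],
    [0,0,0],
    [0,0,0],
    [0,0,0],
    [0,0,0],
    [0,0,0],
    [0,0,0],
    [0,0,0],
    [0,0,0],
    [0,0,0.031],
    [0,0,0]
  ],
  "claw": [1,1,1,1,1,1,1,1,1,1,1]
}}

```text
time_s: 6.7
position: [0.5117, 0.0507, 0.1522]
orientation: [0.438, -3.11, -0.001]
contact_force: [-0.5, 0.9, -1.2]
opening: 0.0198
grip_force: 39.3
```

>>> {"fn": "drive_tool", "kwargs": {
  "dp": [
    [0,0,2],
    [0,0,2],
    [0,0,2],
    [0,0,1.2],
    [0,0,0],
    [0,0,0]
  ],
  "rotation": [
    [0,0,0],
    [0,0,0],
    [0,0,0],
    [0,0,0],
    [0,0,0],
    [0,0,0]
  ],
  "claw": [1,1,1,1,1,1]
}}

```text
time_s: 7.45
position: [0.5126, 0.0499, 0.081]
orientation: [-0.438, 3.11, 0.0]
contact_force: [0.1, -0.0, -0.9]
opening: 0.0196
grip_force: 39.3
```

```bash
python3 - <<'E'
from h import *
from rig import eyes
p=O+60*ux
to(p[0],p[1],78,106)
def q(P): return ((P*1000 if abs(P).max()<2 else P)-O)
for n in ("wrist","top","scene"):
    c=eyes.capture(n); cv2.imwrite(f"pics/{n}3.png",c["image"][...,::-1]); np.savez(f"{n}3.npz",**c)
    P=cloud(c);Z=P[...,2]; X=P[...,:2]*1000-O; cx=X@ux; cy=X@uy
    b=(abs(Z-.075)<.006)&(abs(cx-60)<27)&(abs(cy)<27)   # body top near z=.074
    bb=(Z>.045)&(Z<.08)&(abs(cx-60)<32)&(abs(cy)<32)
    print(n,"bodytop",b.sum(), [np.percentile(t[b],[2,98]).round(1) for t in (cx,cy)] if b.any() else 0, [np.percentile(t[bb],[1,99]).round(1) for t in (cx,cy)] if bb.any() else 0)
    m=(abs(Z-.02)<.005)&(cx>-60)&(cx<125)&(abs(cy)<60)
    for lo,hi in ((-50,0),(0,30),(95,108)):
        s=m&(cx>lo)&(cx<hi); print("  cy range",lo,s.sum(),np.percentile(cy[s],[1,99]).round(1) if s.any() else 0)
    s=m&(abs(cy)<30)&(cx>80); print("  end",np.percentile(cx[s],[99]).round(1) if s.any() else 0)
E
```

```text
pos [512.6  49.9  81. ] tilt [0.05 0.01] yaw 106.03 shift cm [ 0.09 -0.06  0.3 ] turn 0.0 F [ 0.1 -0.  -0.9] open 19.6 grip 39.3 t 7.45
wrist bodytop 3288 [array([39.4, 81.7]), array([-4.2, 21.9])] [array([39.1, 82. ]), array([-4.8, 22. ])]
  cy range -50 6891 [-42.6  45.5]
  cy range 0 5341 [-42.   45.4]
  cy range 95 1423 [-42.7  45.8]
  end [107.9]
top bodytop 0 0 0
  cy range -50 43 [-45.  -40.8]
  cy range 0 36 [-45.1 -40.5]
  cy range 95 97 [-44.6  43.6]
  end [109.4]
scene bodytop 392 [array([36.8, 79.6]), array([-18.3,  23.3])] [array([36.4, 79.9]), array([-19.3,  24.4])]
  cy range -50 755 [-40.4  47.8]
  cy range 0 616 [-42.8  47.1]
  cy range 95 90 [-21.9  47.5]
  end [106.7]
```

View pics/wrist3.png

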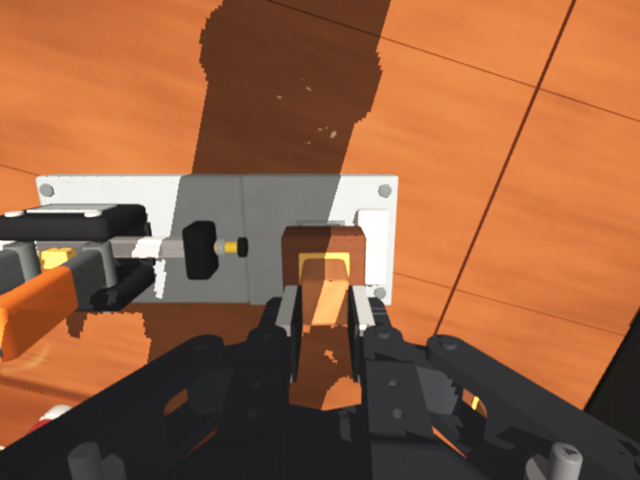

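The wrist view shows the blank at (323,265) over the socket, whose rear edge shows at (320,222). It is aligned to within about 1 mm, so I correct slightly and descend.

>>> {"fn": "drive_tool", "kwargs": {
  "dp": [
    [0.04,-0.08,0],
    [0,0,0.8],
    [0,0,0.5],
    [0,0,0.5],
    [0,0,0.4],
    [0,0,0]
  ],
  "rotation": [
    [0,0,0],
    [0,0,0],
    [0,0,0],
    [0,0,0],
    [0,0,0],
    [0,0,0]
  ],
  "claw": [1,1,1,1,1,1]
}}

```text
time_s: 8.35
position: [0.5117, 0.0486, 0.058]
orientation: [0.437, -3.11, -0.0]
contact_force: [0.5, -0.3, -1.1]
opening: 0.0195
grip_force: 39.3
```

>>> {"fn": "drive_tool", "kwargs": {
  "dp": [
    [0,0,0.4],
    [0,0,0.4],
    [0,0,0],
    [0,0,0.15],
    [0,0,0.1],
    [0,0,0]
  ],
  "rotation": [
    [0,0,0],
    [0,0,0],
    [0,0,0],
    [0,0,0],
    [0,0,0],
    [0,0,0]
  ],
  "claw": [1,1,1,1,1,1]
}}

```text
time_s: 9.1
position: [0.5121, 0.0485, 0.048]
orientation: [-0.437, 3.111, -0.0]
contact_force: [0.3, 0.0, -0.4]
opening: 0.0198
grip_force: 39.5
```

>>> {"fn": "drive_tool", "kwargs": {
  "dp": [
    [0,0,0.1],
    [0,0,0],
    [0,0,0]
  ],
  "rotation": [
    [0,0,0],
    [0,0,0],
    [0,0,0]
  ],
  "claw": [1,1,1]
}}

```text
time_s: 9.48
position: [0.5124, 0.0481, 0.0477]
orientation: [-0.436, 3.11, -0.001]
contact_force: [-1.7, -1.7, 8.4]
opening: 0.0198
grip_force: 40.7
```

It is seated, pressing with about 8 N at the expected height. I release and retreat.

>>> {"fn": "drive_tool", "kwargs": {
  "dp": [
    [0,0,-0.1],
    [0,0,0],
    [0,0,0],
    [0,0,-1],
    [0,0,-3],
    [0,0,-4],
    [0,0,-4],
    [0,0,0],
    [0,0,0]
  ],
  "rotation": [
    [0,0,0],
    [0,0,0],
    [0,0,0],
    [0,0,0],
    [0,0,0],
    [0,0,0],
    [0,0,0],
    [0,0,0],
    [0,0,0]
  ],
  "claw": [0.6,0.3,0,0,0,0,0,0,0]
}}

```text
time_s: 10.6
position: [0.5117, 0.0485, 0.1679]
orientation: [-0.437, 3.111, -0.0]
contact_force: [0.0, 0.2, -0.5]
opening: 0.0855
grip_force: 0.0
```

```bash
cat > look.py <<'E'
from h import *
from rig import eyes
import sys
def look(tag):
    out={}
    for n in ("wrist","scene"):
        c=eyes.capture(n); cv2.imwrite(f"pics/{n}{tag}.png",c["image"][...,::-1]); np.savez(f"{n}{tag}.npz",**c)
        P=cloud(c);Z=P[...,2]; X=P[...,:2]*1000-O; cx=X@ux; cy=X@uy; I=c["image"].astype(int)
        g=(Z>.0655)&(Z<.083)&(abs(cx-60)<20)&(abs(cy)<20); b=(abs(Z-.044)<.006)&(abs(cx-60)<30)&(abs(cy)<30)
        s=(abs(Z-.02)<.005)&(abs(cy)<30)&(cx>90)&(cx<125)
        pc=lambda t,m:np.percentile(t[m],[1,99]).round(1) if m.sum()>5 else None
        ye=(I[...,0]>150)&(I[...,1]>120)&(I[...,2]<90)&(abs(cy)<12)&(cx>-45)&(cx<45)&(Z>.015)&(Z<.045)
        bl=(Z>.03)&(Z<.06)&(abs(cy)<19)&(cx>-50)&(cx<40)
        no=(I.max(-1)<80)&(abs(cy)<6)&(cx>-45)&(cx<45)&(Z>.024)&(Z<.045)
        lv=(I[...,0]>170)&(I[...,1]<140)&(I[...,2]<90)&(Z>.085)&(Z<.15)&(abs(cx+85)<60)&(abs(cy)<25)
        print(n,"gripZ",Z[g].mean().round(4) if g.any() else 0,"body",pc(cx,b),pc(cy,b),np.median(Z[b]) if b.any() else 0,"end",pc(cx,s),"yellow",pc(cx,ye),"jawblk",pc(cx,bl),"dark",pc(cx,no),"lev",pc(cx,lv),pc(cy,lv))
look(sys.argv[1])
E
python3 look.py 4; python3 -c "
from h import *
p=O-85*ux; to(p[0],p[1],170,106)"
```

```text
wrist gripZ 0.077 body [37.6 80.9] [-20.6  22.6] 0.04406295362197055 end [ 90.6 108.1] yellow [-9.9  4.2] jawblk [-48.8  39.6] dark [-24.1  44.5] lev [-117.4  -53. ] [-9.1 12.4]
scene gripZ 0.0746 body [35.5 79.1] [-19.6  24.6] 0.04387873462964945 end [ 90.2 106.8] yellow [-3.7  3.2] jawblk [-49.3  39.6] dark [-27.    7.2] lev [-123.1  -55.8] [-3.4 14.2]
pos [511.2  48.4 167. ] tilt [-0.11 -0.01] yaw 106.0 shift cm [ -0.08 -14.46  -0.3 ] turn 0.0 F [-0.6 -0.1  0.3] open 85.0 grip 0.0 t 10.7
```

The body's top is at 44 mm, so the blank is seated. Now to the levers.

>>> {"fn": "drive_tool", "kwargs": {
  "dp": [
    [-0.03,-2.4,0],
    [0,-2.4,0],
    [0,-2.4,0],
    [0,-2.4,0],
    [0,-2.4,0],
    [0,-2.46,0],
    [0,0,0],
    [0,0,0]
  ],
  "rotation": [
    [0,0,0],
    [0,0,0],
    [0,0,0],
    [0,0,0],
    [0,0,0],
    [0,0,0],
    [0,0,0],
    [0,0,0]
  ],
  "claw": [0,0,0,0,0,0,0,0],
  "squeeze": 30
}}

```text
time_s: 11.7
position: [0.5516, -0.0894, 0.1671]
orientation: [0.438, -3.109, -0.002]
contact_force: [-0.7, -0.3, 0.3]
opening: 0.0856
grip_force: 0.0
```

```bash
python3 look.py 5; python3 -c "
from h import *
p=O-85*ux; to(p[0],p[1],98,106)"
```

```text
wrist gripZ 0.0763 body [36.8 79.7] [-20.4  22.6] 0.04426825058662184 end [ 90.2 107.8] yellow [-2.7  4.7] jawblk [-48.8  39.6] dark [-25.4  37.7] lev [-121.8  -52.9] [-8.7 12.5]
scene gripZ 0.0745 body [35.5 79.1] [-19.1  24.4] 0.04387044104143689 end [ 90.3 106.7] yellow [-3.7 44.9] jawblk [-48.7  39.2] dark [-26.9  36.1] lev [-122.8  -54.3] [-6.2 14.6]
pos [551.8 -89.  167.5] tilt [-0.05  0.04] yaw 106.09 shift cm [ 0.03 -0.13  6.95] turn 0.002 F [-0.8  0.8  0.1] open 85.6 grip 0.0 t 11.8
```

View pics/wrist5.png

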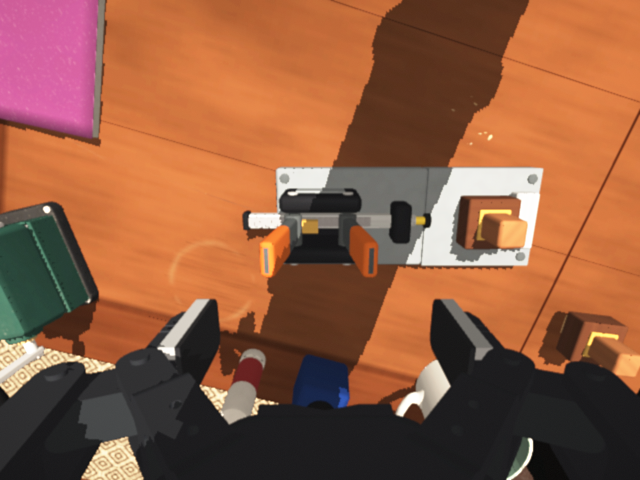

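The wrist view shows the levers at (268,262) and (368,262), centred between the pads. The nose tip is at (428,220), and the blank sits seated with its body at about (490,225).

>>> {"fn": "drive_tool", "kwargs": {
  "dp": [
    [0.1,-0.12,0],
    [0,0,2],
    [0,0,2],
    [0,0,2],
    [0,0,0.95],
    [0,0,0],
    [0,0,0]
  ],
  "rotation": [
    [0,0,0],
    [0,0,0],
    [0,0,0],
    [0,0,0],
    [0,0,0],
    [0,0,0],
    [0,0,0]
  ],
  "claw": [0,0,0,0,0,0,0]
}}

```text
time_s: 12.68
position: [0.552, -0.0918, 0.0991]
orientation: [-0.437, 3.11, -0.001]
contact_force: [0.3, -0.5, 0.3]
opening: 0.0853
grip_force: 0.0
```

>>> {"fn": "drive_tool", "kwargs": {
  "dp": [
    [0,0,0],
    [0,0,0],
    [0,0,0],
    [0,0,0],
    [0,0,0],
    [0,0,0],
    [0,0,0],
    [0,0,0]
  ],
  "rotation": [
    [0,0,0],
    [0,0,0],
    [0,0,0],
    [0,0,0],
    [0,0,0],
    [0,0,0],
    [0,0,0],
    [0,0,0]
  ],
  "claw": [0.2,0.3,0.4,0.45,0.5,0.55,0.58,0.58]
}}

```text
time_s: 13.68
position: [0.5524, -0.0928, 0.099]
orientation: [-0.436, 3.109, -0.002]
contact_force: [1.3, -3.5, 6.7]
opening: 0.036
grip_force: 3.4
```

```bash
python3 look.py 6; python3 -c "
from h import *
p=O-85*ux; to(p[0],p[1],98,106)"
```

```text
wrist gripZ 0.0759 body [36.6 79.3] [-20.3  22.7] 0.044301934460957385 end [ 90.2 108. ] yellow [18.2 23.5] jawblk [-48.5  39.6] dark [-7.5 37.8] lev [-107.6  -70.6] [-8.7 12.3]
scene gripZ 0.0746 body [35.3 78.9] [-18.3  24.6] 0.04374589940115166 end [ 90.9 106.9] yellow [15.4 40.9] jawblk [-49.   39.3] dark [-8.8 36.2] lev [-109.7  -68.6] [-5.2 15.2]
pos [552.4 -92.8  99.1] tilt [ 0.12 -0.07] yaw 105.95 shift cm [-0.01  0.26  0.11] turn -0.001 F [ 2.3 -4.4  5.1] open 35.8 grip 3.4 t 13.775
```

View pics/wrist6.png

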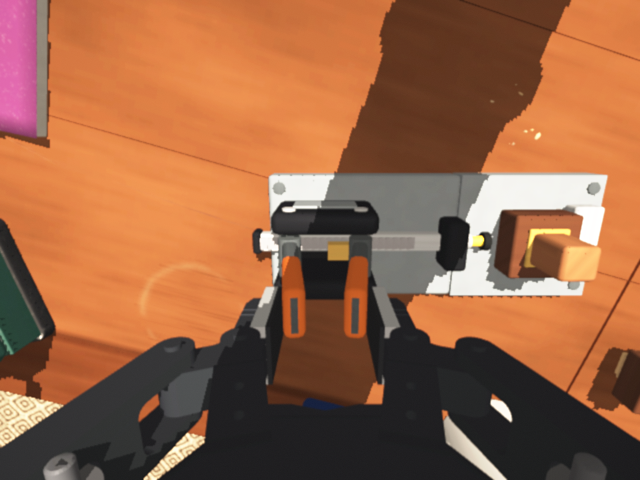

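The wrist view shows the levers squeezed. The jaw block has moved to (453,243) and the nose tip to (490,241), about 10 mm short of the blank. The jaw advanced by about 18 mm. I open the levers, re-centre, and squeeze part way.

>>> {"fn": "drive_tool", "kwargs": {
  "dp": [
    [0,0,0],
    [0,0,0],
    [0,0.15,0],
    [0,0,0],
    [0,0,0],
    [0,0,0]
  ],
  "rotation": [
    [0,0,0],
    [0,0,0],
    [0,0,0],
    [0,0,0],
    [0,0,0],
    [0,0,0]
  ],
  "claw": [0.4,0.2,0.1,0,0,0]
}}

```text
time_s: 14.52
position: [0.5511, -0.0901, 0.0984]
orientation: [0.437, -3.111, -0.0]
contact_force: [0.2, 0.7, -0.3]
opening: 0.0857
grip_force: 0.0
```

```bash
python3 look.py 7
```

```text
wrist gripZ 0.0759 body [36.6 79.2] [-20.   22.7] 0.04428591909503324 end [ 90.1 108.2] yellow [19.9 24.2] jawblk [-48.2  39.6] dark [-7.7 37.8] lev [-121.1  -52.8] [-8.8 12.6]
scene gripZ 0.0745 body [35.5 79.3] [-19.   24.6] 0.04377574039837928 end [ 90.3 107.2] yellow [14.3 44.9] jawblk [-48.5  39.3] dark [-9.1 32.9] lev [-122.8  -54.6] [-5.7 14.5]
```

>>> {"fn": "drive_tool", "kwargs": {
  "dp": [
    [0,0,0],
    [0,0,0],
    [0,0,0],
    [0,0,0],
    [0,0,0],
    [0,0,0],
    [0,0,0],
    [0,0,0]
  ],
  "rotation": [
    [0,0,0],
    [0,0,0],
    [0,0,0],
    [0,0,0],
    [0,0,0],
    [0,0,0],
    [0,0,0],
    [0,0,0]
  ],
  "claw": [0.2,0.3,0.38,0.42,0.46,0.48,0.48,0.48]
}}

```text
time_s: 15.62
position: [0.5529, -0.0927, 0.0999]
orientation: [-0.434, 3.108, -0.005]
contact_force: [1.5, -5.8, 7.9]
opening: 0.0446
grip_force: 6.3
```

```bash
python3 look.py 8; python3 -c "
from h import *
p=O-85*ux; to(p[0],p[1],98,106)
im=[cv2.imread(f'pics/wrist{k}.png')[195:285,400:620] for k in (6,8)]
cv2.imwrite('pics/b.png',cv2.resize(np.vstack(im),None,fx=3.2,fy=3.2,interpolation=cv2.INTER_CUBIC))"
```

```text
wrist gripZ 0.0759 body [37.1 79.7] [-20.5  22.7] 0.044304207049400475 end [ 90.4 107.8] yellow [30.6 32.9] jawblk [-48.4  39.5] dark [ 6.  38.2] lev [-109.6  -65.5] [-8.9 12.6]
scene gripZ 0.0745 body [35.9 79.1] [-19.6  24.3] 0.04377214927014804 end [ 90.4 107.1] yellow [27.9 31.5] jawblk [-48.2  39.6] dark [ 4.6 36.6] lev [-112.2  -65.1] [-6.2 15. ]
pos [552.9 -92.7  99.9] tilt [ 0.24 -0.16] yaw 105.9 shift cm [0.04 0.26 0.19] turn -0.002 F [ 1.  -5.6  8.2] open 44.4 grip 6.3 t 15.725
```

View pics/b.png

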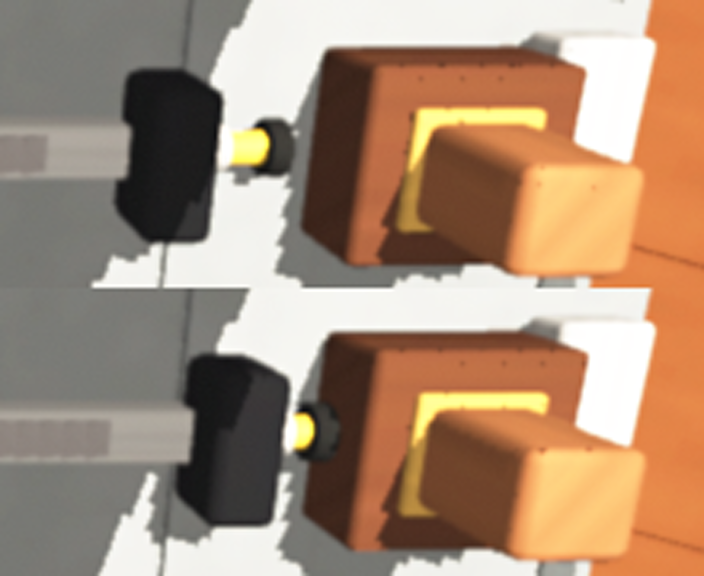

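The crop compares the two states. In the lower half the nose bears on the body at about (340,430), and its stem is shortened by 20 px, which is about 4 mm. It needs about 3.5 mm more.

>>> {"fn": "drive_tool", "kwargs": {
  "dp": [
    [0,0,0],
    [0,0,0],
    [0,0,0],
    [0,0,0],
    [0,0,0]
  ],
  "rotation": [
    [0,0,0],
    [0,0,0],
    [0,0,0],
    [0,0,0],
    [0,0,0]
  ],
  "claw": [0.5,0.52,0.535,0.535,0.535]
}}

```text
time_s: 16.35
position: [0.5529, -0.0926, 0.1003]
orientation: [-0.434, 3.107, -0.006]
contact_force: [-0.2, -5.8, 11.9]
opening: 0.0399
grip_force: 8.3
```

```bash
python3 look.py 9; python3 -c "
from h import *
p=O-85*ux; to(p[0],p[1],98,106)
im=[cv2.imread(f'pics/wrist{k}.png')[195:285,400:620] for k in (6,9)]
cv2.imwrite('pics/c.png',cv2.resize(np.vstack(im),None,fx=3.2,fy=3.2,interpolation=cv2.INTER_CUBIC))"
```

```text
wrist gripZ 0.0759 body [37.1 79.7] [-20.1  22.6] 0.04434969654680247 end [ 90.2 108.3] yellow [32.2 32.8] jawblk [-48.4  39.6] dark [ 8.5 38. ] lev [-108.4  -68. ] [-8.8 12.5]
scene gripZ 0.0744 body [35.9 79.2] [-19.5  24.7] 0.043766507905500004 end [ 90.5 107.2] yellow None jawblk [-48.6  39.1] dark [ 7.2 36.4] lev [-110.9  -66.7] [-5.7 15.3]
pos [553.  -92.7 100.3] tilt [ 0.27 -0.17] yaw 105.9 shift cm [0.05 0.26 0.23] turn -0.002 F [-0.2 -5.4 12.7] open 40.1 grip 8.3 t 16.45
```

View pics/c.png

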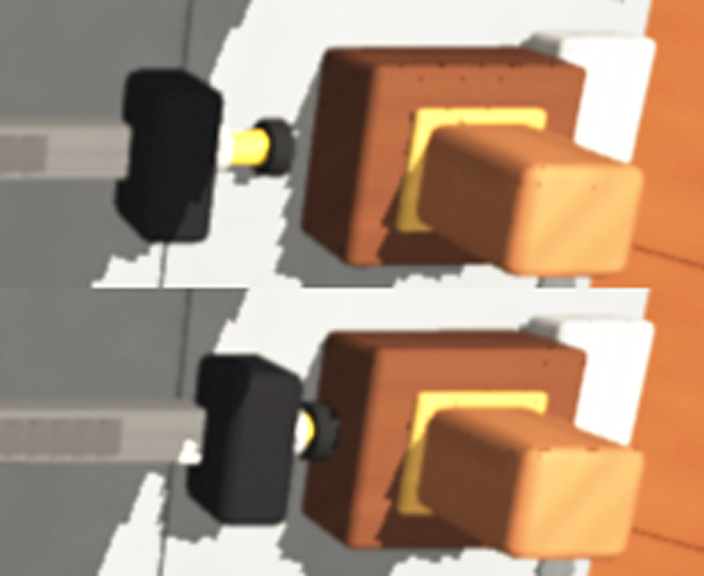

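The lower half shows the nose still on the blank and pressed in by about 6.5–7 mm (33 px). A slight extra squeeze brings it to half way.

>>> {"fn": "drive_tool", "kwargs": {
  "dp": [
    [0,0,0],
    [0,0,0],
    [0,0,0],
    [0,0,0],
    [0,0,0],
    [0,0,0]
  ],
  "rotation": [
    [0,0,0],
    [0,0,0],
    [0,0,0],
    [0,0,0],
    [0,0,0],
    [0,0,0]
  ],
  "claw": [0.545,0.545,0.545,0.545,0.545,0.545]
}}

```text
time_s: 17.2
position: [0.553, -0.0927, 0.1004]
orientation: [-0.434, 3.107, -0.006]
contact_force: [0.0, -6.2, 13.0]
opening: 0.039
grip_force: 8.9
```

```bash
python3 look.py 10
```

```text
wrist gripZ 0.0759 body [37.1 79.9] [-20.2  22.6] 0.04434907114774867 end [ 90.2 108.2] yellow None jawblk [-48.5  39.5] dark [ 9.  38.1] lev [-108.5  -68.4] [-8.9 12.6]
scene gripZ 0.0745 body [36.  79.5] [-20.   24.5] 0.043763702009683284 end [ 90.4 106.9] yellow None jawblk [-48.9  39.5] dark [ 7.7 37. ] lev [-110.7  -66.9] [-5.8 15.1]
```

The jaw block is now 16.7 mm past where stroke 2 began, so the nose is in by about 7 mm and the blank is still seated. I hand in.

```bash
python3 -c "
from rig import close_job
print(close_job())"
```

```text
the job is handed in; nothing more can be done
None
```

I handed the job in at about 17 s: the blank is seated in the socket, and the levers are held squeezed with the nose pressed about 7 mm (roughly half way) on it, by camera estimate; no verdict came back.

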